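# Line up specimen blocks in the imaging bay

### The arm

A 7-joint arm with a two-finger parallel gripper is mounted at the origin on the work surface. World frame = base frame: x ahead of the robot, y to its left, z up, the work surface at z = 0. Lengths are in m, angles in rad, forces in N, time in s.
With the tool pointing down it reaches from about 0.425 to 0.925 m from the base axis. Payload 6.8 kg.
Tool frame: the origin (TCP) lies midway between the tips of the shut fingers; the grasp point (between the pads) lies 19 mm behind it; x points along the fingers, y is the direction in which the jaws open and shut, and the axes are right-handed (so a half turn about x gives the same grasp; the last joint's range is limited). The gripper opens to 85 mm and grips with 20 to 120 N. Pads are 22 mm wide; open, the fingers measure 114 mm over their backs; the gripper's body (76 mm by 85 mm) begins 54 mm behind the grasp point. The pads swing forward as they close: fully open they stand 13 mm farther back than shut.
Start: joints at [-1.445, 0.477, 0.022, 1.555, -0.011, 1.109, -0.083], TCP at [0.156, 0.657, 0.231] pointing down, gripper open.
Joint ranges: [-2.96, 2.96], [-0.34, 2.1], [-1.41, 1.46], [0.24, 2.44], [-1.37, 4.51], [0.17, 1.92], [-2.96, 2.96]. Speed limits (rad/s): [2.39, 2.39, 3.14, 3.14, 3.14, 3.14, 3.14].

### API

Orientations are given as a rotation vector (axis times angle).
In Python, from bench import r gives the robot as it stands.
- The arm moves only by the tool carry_out, never from a script. Its argument "targets" is one flat list of numbers, 7 for each row, row after row: the finger opening in m, from 0 to 0.0854, then the shift along the tool's x, y, z in m, then the turn, a rotation vector about the tool's x, y, z in units of 5 degrees (1.0 is 5 degrees). A call has 1 to 12 rows; each row is the pose to reach, as a shift and turn from the pose measured when the call began, along the tool's axes at that moment; what a row does not reach only later rows make up. A row lasts 1/8 s, in which the tool goes at most 62.5 mm and 10.7 degrees, less where a joint would pass 70% of its speed; a pose out of reach is approached as far as the arm can. A call with a gripper value outside its range is refused whole. The fingers move at their own pace and stop on an object; "squeeze" is the grip in N (left out, the last holds). Time passes only in rows, so rows that repeat a pose let the fingers close. It gives the time, the measured TCP pose, the force and the opening at its end, in the units of the state.
- r.get_obs(): the state, without advancing time (a new reading comes with each control period).
- r.grab_frame(name): name is "side" or "top"; returns the picture (400x640x3 uint8, blue, green, red); there is no depth.
- r.camera_info(name): a dict with "fx", "fy", "cx", "cy" (pixels), "xyz" and "orientation" of the camera in the world. Camera axes: x right, y up, looking along -z (the intrinsics and any distortion apply to the point x, -y, -z); pixel columns grow to the right and rows downward; lengths in m; the calibration is good to about 2 mm. A picture is of the moment at which its call begins. camera_info takes no time and is no camera call.
- r.hand_in(): hands the job in, once; it reports no verdict.
The state is a dict: "clock": time; "joints": joint angles; "qvel": joint speeds; "tau": joint torques, N m; "tcp_pos": TCP position; "orientation": TCP orientation; "contact_force": force on the tool from outside, world axes, zero at the start; "moment": the same for the moment, N m; "grip_width": finger opening in m.
Only numpy, scipy, OpenCV 4.12 (cv2) and the standard library are available. Lean on these libraries where they do the work, as an engineer would, in place of code of your own. Each camera call takes 0.05 s, during which the arm holds its last target. There are 200 camera calls.

### The job

Take the sprung end stop of the imaging bay by its upright knob and pull it all the way out; then slide the three specimen blocks under the glass into one neat row, long sides flat against the fence, touching one another without gaps, and the end one butted up against the bar of the pulled-out stop (the blocks may be in any order). Keep the blocks flat on the bench rather than lifting them, do not knock the glass cover, and leave everything else on the bench alone.

Things in the scene. Friction and masses are not known exactly. Their poses are not given: they have to be found in the camera images.
- bay: imaging bay fixed to the bench: a straight aluminium fence 25 mm high. Origin at bench level on the fence's front face; x points through the fence, away from the blocks (they come from -x), roughly along world +y; y runs along it, roughly back towards the robot. The front face is the plane x = 0 from y = -150 mm to the end stop's housing (y = 113 to 157 mm, front also at x = 0, 30 mm high)
- glass_cover: clear glass plate 6 mm thick, fixed level over the fence on two posts; frame as the bay's. It covers x = -45 to 80 mm, y = -155 to 210 mm, underside 130 mm above the bench. It overhangs the row's place, so an upright gripper does not fit: tilt the tool 25 to 45 degrees, fingers reaching forwards under it
- end_stop (a joint): how far the sprung end stop is pulled out along bay -x (m): 0 in, 0.045 fully out. Friction (4 N) holds it against its spring where it is left. Steel bar 16 mm wide (bay y = 127 to 143 mm), 2 to 14 mm above the bench; front end at bay x = -4 mm when in, -49 mm when out; a thin 6 mm stem joins it to the knob. The row butts against the bar's side, bay y = 127 mm
- stop_knob (a point): the end stop's knob: an upright dark steel post 12 mm in diameter from 3 to 46 mm above the bench (a 15 mm wide cap on the top 5 mm). This point is on its axis, 32 mm above the bench, at bay x = -50 mm, y = 135 mm when the stop is fully in
- block1: a flat cast-resin specimen block, ivory with a small rectangle of steel in its top, 28 mm (its x) by 44 mm (its y) by 22 mm high, about 80 g, loose on the bench; origin at the centre of its underside. The three blocks are alike
- block2: a flat cast-resin specimen block, ivory with a small rectangle of steel in its top, 28 mm (its x) by 44 mm (its y) by 22 mm high, about 80 g, loose on the bench; origin at the centre of its underside. The three blocks are alike
- block3: a flat cast-resin specimen block, ivory with a small rectangle of steel in its top, 28 mm (its x) by 44 mm (its y) by 22 mm high, about 80 g, loose on the bench; origin at the centre of its underside. The three blocks are alike
- petri_dish: bystander: covered clear dish, 60 mm across, 15 mm high; origin under its centre
- eyepiece_cap: bystander: grey plastic eyepiece cap, 42 mm across, 14 mm high; origin under its centre
- hex_key: bystander: L-shaped steel hex key lying flat, 5 mm thick, long leg 70 mm along its x, short leg 25 mm to +y at its +x end; origin under the middle of the long leg
- reagent_bottle: bystander: bottle 56 mm across, 110 mm high; origin under its centre
- sample_jar: bystander: jar 52 mm across, 65 mm high; origin under its centre
- slide_box: bystander: flat box for microscope slides, 100 x 160 x 35 mm; origin under its centre
- mouse: bystander: round computer mouse, 60 mm across, 31 mm high; origin under its centre

How it is judged:
On the way, in this order (a step that is already met when the one before it is completed fails the run):
1. the end stop is pulled out to its stop (over 41 of 45 mm) (value of joint end_stop above 0.041 m), for 0.2 s.
2. the three blocks then stand in the row against fence and end stop (value of joint end_stop above 0.041 m and x of block1 in the frame of bay between -0.0175 and -0.01 m and angle between the y axis of each of block1, block2, block3 and the y axis of bay, either way round below 0.08 rad and height (world z) of each of block1, block2, block3 below 0.004 m and angle between each of block1, block2, block3's own z axis and vertical below 0.08 rad and x of block2 in the frame of bay between -0.0175 and -0.01 m and x of block3 in the frame of bay between -0.0175 and -0.01 m and horizontal distance between block1 and block2 below 0.093 m and horizontal distance between each of block2, block1 and block3 below 0.093 m and y of any of block1, block2, block3 in the frame of bay above 0.101 m), for 0.2 s.
At the end, for the whole second after the job is handed in: The end stop is out over 41 mm; every block lies flat on the bench at rest, its long side within about 3.5 mm of the fence and within 0.08 rad (4.5 degrees) of parallel to it; the gaps between the blocks add up to less than 5 mm; the end block is within 4 mm of the stop's bar (all of step 2 and linear speed of each of block1, block2, block3 below 0.01 m/s); the robot touches nothing.
It fails at once if a block is lifted more than 12 mm off the bench (height (world z) of any of block1, block2, block3 above 0.012 m).
It fails at once if the glass cover is knocked (over 5 N) (contact force between any of the fingers, the arm and glass_cover above 5 N).
It fails at once if a bystander is moved more than 20 mm (distance of any of petri_dish, eyepiece_cap, hex_key, reagent_bottle, sample_jar, slide_box, mouse from where it was at the start of the episode above 0.02 m).
It also fails if it takes over 66 s, if anything falls off the work surface, if the arm or the gripper's body presses on something with over 40 N, if the wrist force passes 120 N, or if a joint passes its speed limit or range.

## Working session

There is one attempt and no reset: what is moved stays moved. The work goes in short steps, Python scripts to look and compute and a tool call to move; the robot and the scene stay as the last step left them, time stands still between calls to the robot, and variables do not carry over. Pictures are saved under pics/ and viewed, about 8 in all and at most 12, crops included, and the job is handed in when it is done.

Besides the shell and the picture viewer there is one more tool, called after "Call:" as name(argument=value, ...) on one line, values as JSON. carry_out: Moves the arm, as the interface text tells. Its arguments: {"type":"object","properties":{"targets":{"type":"array","items":{"type":"number"}},"squeeze":{"type":"number"}},"required":["targets"]}

```bash
ls; mkdir -p pics
python3 - <<'E'
from bench import r
import cv2
o=r.get_obs(); print({k:o[k] for k in('clock','tcp_pos','orientation','contact_force','grip_width')})
for n in('top','side'):
    cv2.imwrite(f'pics/{n}0.png',r.grab_frame(n)); print(n,r.camera_info(n))
E
```

```text
pics
{'clock': 0.0, 'tcp_pos': array([0.15625518, 0.65604124, 0.23032601]), 'orientation': array([ 0.18209796,  1.56308851, -0.18501005]), 'contact_force': array([0.43056057, 0.2113056 , 0.21736483]), 'grip_width': 0.08569553618070624}
top {'fx': 477.4947868163645, 'fy': 477.4947868163645, 'cx': 317.92975936879594, 'cy': 202.30339244344157, 'xyz': array([ 0.43991582, -0.03247687,  1.53633178]), 'orientation': array([ 0.05416744, -0.05700758, -1.59483904])}
side {'fx': 481.68500535953007, 'fy': 481.68500535953007, 'cx': 317.3157047025069, 'cy': 196.7570648604789, 'xyz': array([ 0.73046395, -0.34731009,  1.16899661]), 'orientation': array([0.31373927, 0.08954303, 0.49588525])}
```

View pics/top0.png

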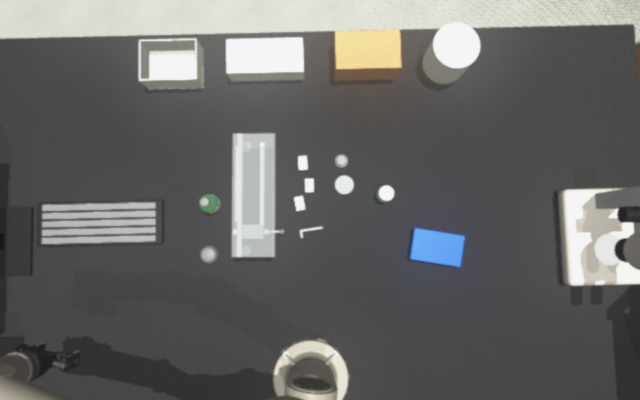

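View pics/side0.png

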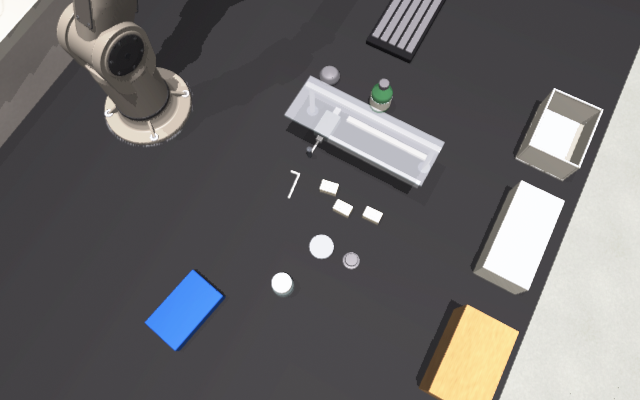

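Run:
```python
import cv2,numpy as np
a=cv2.imread('pics/top0.png')[125:265,195:355]; b=cv2.imread('pics/side0.png')[70:230,275:455]
a=cv2.resize(a,None,fx=5,fy=5,interpolation=cv2.INTER_CUBIC)[:600]
cv2.imwrite('pics/t0c.png',a[:600,:800])
b=cv2.resize(b,None,fx=3.75,fy=3.75,interpolation=cv2.INTER_CUBIC); cv2.imwrite('pics/s0c.png',b[:600,:800])
```

```text
(no output)
```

View pics/t0c.png

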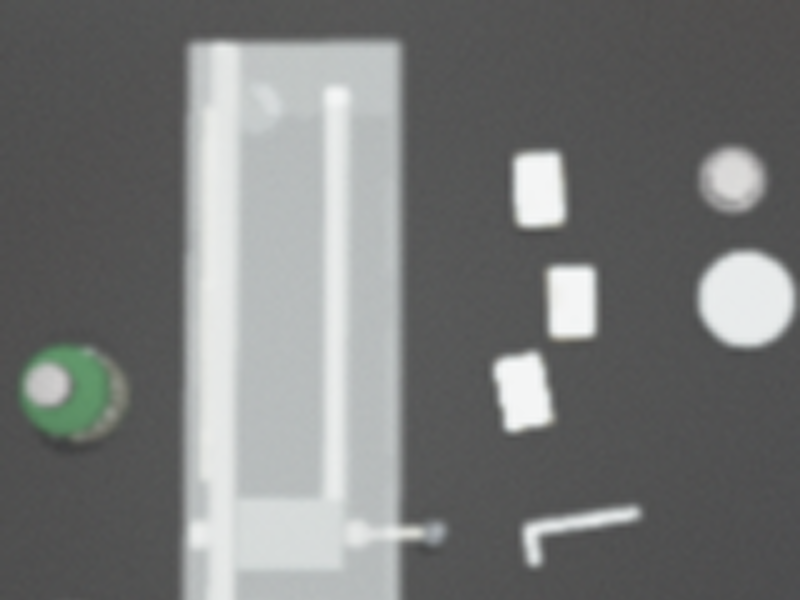

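View pics/s0c.png

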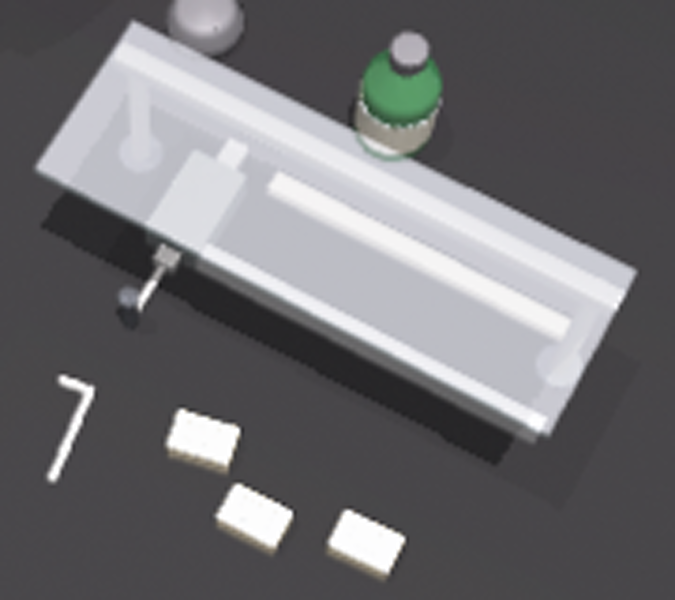

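```bash
cat > h.py <<'E'
import cv2,numpy as np
from scipy.spatial.transform import Rotation as R
from bench import r
def ray(n,uv,z):
    c=r.camera_info(n); uv=np.atleast_2d(uv).astype(float)
    d=np.c_[(uv[:,0]-c['cx'])/c['fx'],-(uv[:,1]-c['cy'])/c['fy'],-np.ones(len(uv))]
    d=R.from_rotvec(c['orientation']).apply(d); p=np.array(c['xyz'])
    return p+d*((z-p[2])/d[:,2])[:,None]
def pix(n,P):
    c=r.camera_info(n); q=R.from_rotvec(c['orientation']).inv().apply(np.atleast_2d(P)-c['xyz'])
    return np.c_[c['cx']-c['fx']*q[:,0]/q[:,2],c['cy']+c['fy']*q[:,1]/q[:,2]]
def blocks(n,im,box,th=225,up=4):
    """top faces: ray-cast the minAreaRect of bright blobs onto z=22mm"""
    x0,y0,x1,y1=box
    g=cv2.resize(cv2.cvtColor(im,6)[y0:y1,x0:x1],None,fx=up,fy=up,interpolation=cv2.INTER_CUBIC)
    cs,_=cv2.findContours((g>th).astype(np.uint8),cv2.RETR_EXTERNAL,cv2.CHAIN_APPROX_NONE)
    out=[]
    for c in cs:
        if cv2.contourArea(c)<60*up*up: continue
        b=ray(n,(cv2.boxPoints(cv2.minAreaRect(c))+.5)/up-.5+[x0,y0],.022)[:,:2]
        e=b[1]-b[0],b[2]-b[1]; e=sorted(e,key=np.linalg.norm)
        out.append((b.mean(0),np.linalg.norm(e[0]),np.linalg.norm(e[1]),np.degrees(np.arctan(e[1][1]/e[1][0]))))
    return out
E
python3 - <<'E'
from h import *
np.set_printoptions(precision=4,suppress=True)
t=cv2.imread('pics/top0.png');s=cv2.imread('pics/side0.png')
for x in blocks('top',t,(285,148,325,218),160): print('top',x)
for x in blocks('side',s,(312,172,390,230),200): print('side',x)
g=cv2.cvtColor(t,6).astype(float)
# fence front: falling edge near col 264.8 for rows 145..222
pts=[]
for row in range(150,221,5):
    l=g[row-1:row+2,256:275].mean(0); d=np.diff(l); i=np.argmin(d[3:14])+3
    w=-d[i-1:i+2].clip(max=0); pts.append((256+i+.5+(w@[-1,0,1])/w.sum(),row))
P=ray('top',pts,.025)[:,:2]; k=np.polyfit(P[:,0],P[:,1],1); print('fence y=',k,'res',np.std(P[:,1]-np.polyval(k,P[:,0])))
ge=[]
for row in range(145,255,8):
    l=g[row-1:row+2,266:285].mean(0); d=np.diff(l); i=np.argmin(d[2:-2])+2
    w=-d[i-1:i+2].clip(max=0); ge.append((266+i+.5+(w@[-1,0,1])/w.sum(),row))
P=ray('top',ge,.136)[:,:2]; print('glass',np.polyfit(P[:,0],P[:,1],1))
kt=np.array([195+433/5-.4,125+532/5-.4]); print('knob top',ray('top',kt,.046))
ks=np.array([275+128/3.75-.4,70+297/3.75-.4]); print('knob side',ray('side',ks,.046))
print('housing y edges',ray('top',[[195+300/5,125+497/5],[195+300/5,125+570/5]],.03))
print('fence far end',ray('top',[[195+336/5,125+87/5]],.025), 'glass far', ray('top',[[195+300/5,125+40/5]],.136))
T=R.from_rotvec(r.get_obs()['orientation']).as_matrix(); print(T)
E
```

```text
top (array([0.5467, 0.0231]), np.float64(0.03243915940389126), np.float64(0.04768031074907564), np.float64(9.97263692289061))
top (array([ 0.6029, -0.0091]), np.float64(0.03031209267739509), np.float64(0.04565153284653272), np.float64(-1.3844782780596268))
top (array([0.6757, 0.01  ]), np.float64(0.03201483829507401), np.float64(0.047569917039599646), np.float64(-1.3316109934460805))
side (array([0.6781, 0.0101]), np.float64(0.02882553939398276), np.float64(0.04367114175776617), np.float64(0.5268031930169554))
side (array([ 0.605, -0.009]), np.float64(0.028825117133864722), np.float64(0.044229587846662845), np.float64(-0.9776411221286416))
side (array([0.5489, 0.0229]), np.float64(0.028795703928698527), np.float64(0.04413275828173742), np.float64(9.644247505697143))
fence y= [-0.0306  0.1526] res 0.0005028417025322495
glass [-0.0199  0.1021]
knob top [[0.4584 0.0801 0.046 ]]
knob side [[0.4601 0.0796 0.046 ]]
housing y edges [[0.4814 0.1635 0.03  ]
 [0.4355 0.1642 0.03  ]]
fence far end [[0.7432 0.137  0.025 ]] glass far [[0.7497 0.1455 0.136 ]]
[[-0.0003  0.2317  0.9728]
 [-0.0016  0.9728 -0.2317]
 [-1.     -0.0016  0.0001]]
```

```bash
cat >> h.py <<'E'
s=np.radians(1.5); BX=np.array([np.sin(s),np.cos(s),0]); BY=np.array([-np.cos(s),np.sin(s),0])
O=np.array([.5945,.1346,0]); O=O+0*BX
def bay(p): p=np.asarray(p)-[*O[:2],0]; return np.array([p@BX,p@BY,p[2]])
def world(b): return O+b[0]*BX+b[1]*BY+np.array([0,0,b[2]])
def Rt(tilt):
    a=np.radians(tilt); x=BX*np.sin(a)-np.array([0,0,1])*np.cos(a); y=-BY
    return np.c_[x,y,np.cross(x,y)]
def goal(*gs,tilt=42):
    """bay-frame TCP goals -> shift and turn (5 deg units) in present tool axes"""
    o=r.get_obs(); T=R.from_rotvec(o['orientation']).as_matrix()
    print('t',round(o['clock'],2),'tcp bay',bay(o['tcp_pos']).round(4),'F',np.round(o['contact_force'],1),'w',round(o['grip_width'],4))
    w=R.from_matrix(T.T@Rt(tilt)).as_rotvec()/np.radians(5)
    for g in gs: print(g,(T.T@(world(np.array(g))-o['tcp_pos'])).round(4),w.round(2))
E
python3 - <<'E'
from h import *
W1=bay([.42,.42,.28]); print(bay([.459,.0798,.046]))
for b in([.5478,.0230,0],[.604,-.009,0],[.677,.010,0]): print(bay(b))
goal(tuple(W1.round(3)),(-.12,.135,.22))
E
```

```text
[-0.0583282   0.13401907  0.046     ]
[-0.11278422  0.04376265  0.        ]
[-0.14330211 -0.01325575  0.        ]
[-0.1223977  -0.08573338  0.        ]
t 0.1 tcp bay [0.5099 0.4517 0.2304] F [-0.5 -0.  -0.1] w 0.0854
(np.float64(0.281), np.float64(0.182), np.float64(0.28)) [-0.0493 -0.1684  0.3111] [14.87  7.05  5.72]
(-0.12, 0.135, 0.22) [ 0.0114 -0.551   0.4398] [14.87  7.05  5.72]
```

Call:
carry_out(targets=[0.05, -0.05, -0.17, 0.31, 6, 2.8, 2.3, 0.05, -0.05, -0.17, 0.31, 6, 2.8, 2.3, 0.05, -0.05, -0.17, 0.31, 6, 2.8, 2.3, 0.05, -0.05, -0.17, 0.31, 6, 2.8, 2.3, 0.05, -0.05, -0.17, 0.31, 6, 2.8, 2.3, 0.05, -0.05, -0.17, 0.31, 6, 2.8, 2.3, 0.05, 0.01, -0.55, 0.44, 14.87, 7.05, 5.72, 0.05, 0.01, -0.55, 0.44, 14.87, 7.05, 5.72, 0.05, 0.01, -0.55, 0.44, 14.87, 7.05, 5.72, 0.05, 0.01, -0.55, 0.44, 14.87, 7.05, 5.72, 0.05, 0.01, -0.55, 0.44, 14.87, 7.05, 5.72, 0.05, 0.01, -0.55, 0.44, 14.87, 7.05, 5.72], squeeze=40)

```text
clock: 1.6
tcp_pos: [0.4527, 0.0472, 0.2253]
orientation: [1.756, 1.705, -0.783]
contact_force: [0.9, 0.1, 0.2]
grip_width: 0.05
```

Run:
```python
from h import *
goal((-.12,.135,.22),(-.105,.134,.084))
print(r.get_obs()['joints'].round(2))
```

```text
t 1.6 tcp bay [-0.0911  0.1394  0.2253] F [0.9 0.1 0.2] w 0.05
(-0.12, 0.135, 0.22) [-0.0154  0.0046  0.025 ] [-0.05 -0.01 -0.01]
(-0.105, 0.134, 0.084) [0.0956 0.0058 0.105 ] [-0.05 -0.01 -0.01]
[-0.17  0.29  0.49  2.13 -0.91  1.21  0.82]
```

Call:
carry_out(targets=[0.05, -0.015, 0.006, 0.025, 0, 0, 0, 0.05, 0.0956, 0.006, 0.11, 0, 0, 0, 0.05, 0.0956, 0.006, 0.11, 0, 0, 0, 0.05, 0.0956, 0.006, 0.11, 0, 0, 0, 0.05, 0.0956, 0.006, 0.11, 0, 0, 0])

```text
clock: 2.22
tcp_pos: [0.4578, 0.0294, 0.0809]
orientation: [1.756, 1.706, -0.784]
contact_force: [-0.6, 0.5, 1.3]
grip_width: 0.0496
```

Run:
```python
from h import *
goal((-.099,.134,.0775),(-.0453,.134,.018))
print(r.get_obs()['joints'].round(2))
t=r.grab_frame('top')[185:265,225:345]; s=r.grab_frame('side')[80:220,260:400]
cv2.imwrite('pics/c1.png',np.hstack([cv2.resize(t,(420,280),interpolation=2),cv2.resize(s,(380,280),interpolation=2)]))
```

```text
t 2.23 tcp bay [-0.1087  0.1339  0.0809] F [-0.6  0.5  1.3] w 0.0496
(-0.099, 0.134, 0.0775) [ 0.009  -0.0002 -0.005 ] [-0.06 -0.02 -0.  ]
(-0.0453, 0.134, 0.018) [ 0.0892 -0.0002 -0.0049] [-0.06 -0.02 -0.  ]
[-0.06  0.59  0.41  2.17 -1.11  1.1   1.17]
```

View pics/c1.png

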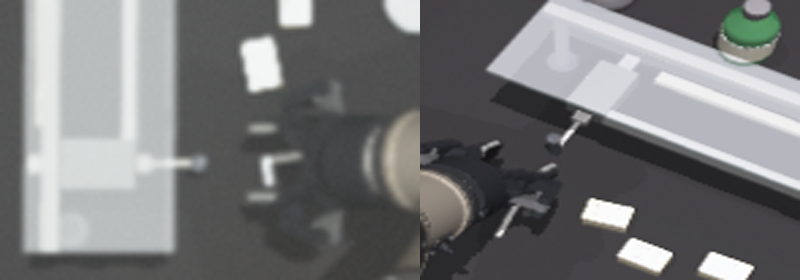

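Call:
carry_out(targets=[0.05, 0.04, 0, -0.005, 0, 0, 0, 0.05, 0.089, 0, -0.005, 0, 0, 0, 0.05, 0.089, 0, -0.005, 0, 0, 0, 0.0, 0.089, 0, -0.005, 0, 0, 0, 0.0, 0.089, 0, -0.005, 0, 0, 0, 0.0, 0.089, 0, -0.005, 0, 0, 0, 0.0, 0.089, 0, -0.005, 0, 0, 0])

```text
clock: 3.2
tcp_pos: [0.4598, 0.0916, 0.0212]
orientation: [1.757, 1.704, -0.78]
contact_force: [-6.3, -1.4, 7.7]
grip_width: 0.0126
```

Run:
```python
from h import *
o=r.get_obs(); b=bay(o['tcp_pos'])
goal(tuple((b+[-.042,0,0]).round(4)))
```

```text
t 3.2 tcp bay [-0.0465  0.1335  0.0212] F [-6.3 -1.4  7.7] w 0.0126
(np.float64(-0.0885), np.float64(0.1335), np.float64(0.0212)) [-0.0282  0.0002  0.0311] [-0.04 -0.03 -0.03]
```

Call:
carry_out(targets=[0.0, -0.008, 0, 0.009, 0, 0, 0, 0.0, -0.016, 0, 0.018, 0, 0, 0, 0.0, -0.022, 0, 0.024, 0, 0, 0, 0.0, -0.026, 0, 0.029, 0, 0, 0, 0.0, -0.026, 0, 0.029, 0, 0, 0, 0.0, -0.026, 0, 0.029, 0, 0, 0])

```text
clock: 3.95
tcp_pos: [0.4589, 0.0541, 0.0215]
orientation: [1.757, 1.706, -0.777]
contact_force: [2.6, 10.2, -8.9]
grip_width: 0.0125
```

Run:
```python
from h import *
o=r.get_obs(); b=bay(o['tcp_pos'])
goal(tuple((b+[-.006,0,0]).round(4)))
```

```text
t 3.95 tcp bay [-0.084   0.1334  0.0215] F [ 2.6 10.2 -8.9] w 0.0125
(np.float64(-0.09), np.float64(0.1334), np.float64(0.0215)) [-0.004   0.      0.0045] [-0.02 -0.05 -0.03]
```

Call:
carry_out(targets=[0.0, -0.004, 0, 0.0045, 0, 0, 0, 0.0, -0.004, 0, 0.0045, 0, 0, 0, 0.0, -0.004, 0, 0.0045, 0, 0, 0])

```text
clock: 4.32
tcp_pos: [0.4587, 0.0535, 0.0218]
orientation: [1.755, 1.715, -0.77]
contact_force: [7.3, 24.3, -21.6]
grip_width: 0.0124
```

Call:
carry_out(targets=[0.04, 0.002, 0, -0.002, 0, 0, 0, 0.04, 0.002, 0, -0.002, 0, 0, 0, 0.04, 0.002, 0, -0.002, 0, 0, 0, 0.04, -0.05, 0, -0.002, 0, 0, 0, 0.04, -0.11, 0, -0.002, 0, 0, 0, 0.022, -0.11, 0, -0.002, 0, 0, 0])

```text
clock: 5.08
tcp_pos: [0.4591, -0.0247, 0.1068]
orientation: [1.76, 1.703, -0.77]
contact_force: [0.5, 0.6, -1.3]
grip_width: 0.0235
```

Run:
```python
from h import *
t=r.grab_frame('top'); b=r.grab_frame('side')
cv2.imwrite('pics/c2.png',np.hstack([cv2.resize(t[140:265,225:345],(400,416),interpolation=2),cv2.resize(b[100:240,260:400],(400,416),interpolation=2)]))
for n,im,bx,th in(('top',t,(285,148,325,218),160),('side',b,(312,172,390,230),200)):
    for x in blocks(n,im,bx,th): print(n,bay([*x[0],0]).round(4),round(x[1],3),round(x[2],3),round(x[3]+1.5,1))
goal((-.165,-.086,.09),(-.165,-.086,.0095))
```

```text
top [-0.1127  0.0448  0.    ] 0.032 0.048 11.5
top [-0.1434 -0.0121  0.    ] 0.03 0.046 0.1
top [-0.1219 -0.0847  0.    ] 0.032 0.048 4.9
side [-0.1221 -0.087   0.    ] 0.029 0.043 2.0
side [-0.1432 -0.0142  0.    ] 0.029 0.044 0.6
side [-0.1128  0.0427  0.    ] 0.028 0.044 11.5
t 5.17 tcp bay [-0.1585  0.1331  0.1046] F [-0.3  0.8  0.3] w 0.0221
(-0.165, -0.086, 0.09) [0.0064 0.2191 0.0151] [ 0.02 -0.12 -0.  ]
(-0.165, -0.086, 0.0095) [0.0657 0.219  0.0695] [ 0.02 -0.12 -0.  ]
```

View pics/c2.png

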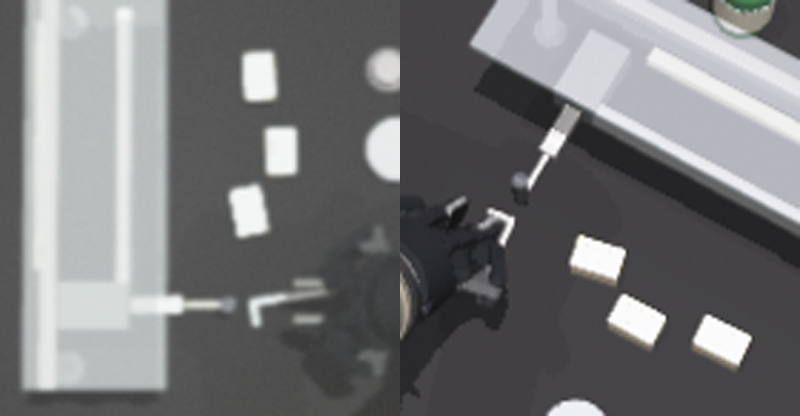

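Call:
carry_out(targets=[0.022, 0.006, 0.219, 0.015, 0, -0.1, 0, 0.022, 0.006, 0.219, 0.015, 0, -0.1, 0, 0.022, 0.006, 0.219, 0.015, 0, -0.1, 0, 0.022, 0.006, 0.219, 0.015, 0, -0.1, 0, 0.022, 0.006, 0.219, 0.015, 0, -0.1, 0, 0.022, 0.064, 0.219, 0.069, 0, -0.1, 0, 0.022, 0.064, 0.219, 0.069, 0, -0.1, 0, 0.022, 0.064, 0.219, 0.069, 0, -0.1, 0])

```text
clock: 6.18
tcp_pos: [0.6745, -0.0328, 0.01]
orientation: [1.752, 1.71, -0.78]
contact_force: [0.4, 0.2, 0.3]
grip_width: 0.022
```

Run:
```python
from h import *
goal((-.145,-.086,.0095),(-.06,-.086,.0095),(-.035,-.086,.0095))
print(r.get_obs()['joints'].round(2))
```

```text
t 6.17 tcp bay [-0.1652 -0.0843  0.01  ] F [0.4 0.2 0.3] w 0.022
(-0.145, -0.086, 0.0095) [ 0.014   0.0017 -0.0146] [-0.01 -0.03  0.03]
(-0.06, -0.086, 0.0095) [ 0.071   0.0018 -0.0776] [-0.01 -0.03  0.03]
(-0.035, -0.086, 0.0095) [ 0.0878  0.0018 -0.0962] [-0.01 -0.03  0.03]
[ 0.02  0.94  0.39  1.61 -1.11  1.25  0.99]
```

Call:
carry_out(targets=[0.022, 0.009, 0.001, -0.0096, 0, 0, 0, 0.022, 0.018, 0.001, -0.0193, 0, 0, 0, 0.022, 0.027, 0.001, -0.029, 0, 0, 0, 0.022, 0.036, 0.001, -0.039, 0, 0, 0, 0.022, 0.045, 0.001, -0.049, 0, 0, 0, 0.022, 0.054, 0.001, -0.059, 0, 0, 0, 0.022, 0.063, 0.001, -0.069, 0, 0, 0, 0.022, 0.072, 0.001, -0.079, 0, 0, 0, 0.022, 0.078, 0.001, -0.086, 0, 0, 0, 0.022, 0.082, 0.001, -0.09, 0, 0, 0, 0.022, 0.086, 0.001, -0.0945, 0, 0, 0, 0.022, 0.086, 0.001, -0.0945, 0, 0, 0])

```text
clock: 7.68
tcp_pos: [0.6786, 0.0955, 0.0097]
orientation: [1.752, 1.711, -0.779]
contact_force: [0.3, -0.9, -0.8]
grip_width: 0.0221
```

Run:
```python
from h import *
goal((-.032,-.086,.0095),(-.1,-.086,.0095),(-.17,-.014,.09),(-.185,-.014,.0095))
```

```text
t 7.67 tcp bay [-0.0369 -0.0851  0.0097] F [ 0.3 -0.9 -0.8] w 0.0221
(-0.032, -0.086, 0.0095) [ 0.0034  0.0009 -0.0035] [-0.01 -0.04  0.03]
(-0.1, -0.086, 0.0095) [-0.0423  0.0008  0.0469] [-0.01 -0.04  0.03]
(-0.17, -0.014, 0.09) [-0.1487 -0.0715  0.0448] [-0.01 -0.04  0.03]
(-0.185, -0.014, 0.0095) [-0.0991 -0.0713  0.11  ] [-0.01 -0.04  0.03]
```

Call:
carry_out(targets=[0.022, 0.002, 0, -0.0022, 0, 0, 0, 0.022, 0.0035, 0, -0.0038, 0, 0, 0, 0.022, 0.0035, 0, -0.0038, 0, 0, 0])

```text
clock: 8.05
tcp_pos: [0.6789, 0.0997, 0.0096]
orientation: [1.752, 1.709, -0.78]
contact_force: [0.8, -2.5, -0.0]
grip_width: 0.0216
```

Call:
carry_out(targets=[0.022, 0.001, 0, -0.0012, 0, 0, 0, 0.022, 0.002, 0, -0.0022, 0, 0, 0, 0.022, 0.002, 0, -0.0022, 0, 0, 0])

```text
clock: 8.43
tcp_pos: [0.679, 0.0998, 0.0095]
orientation: [1.752, 1.706, -0.783]
contact_force: [-2.1, -8.2, 3.8]
grip_width: 0.0218
```

Run:
```python
from h import *
t=r.grab_frame('top'); b=r.grab_frame('side')
cv2.imwrite('pics/c3.png',np.hstack([cv2.resize(t[130:215,225:325],(400,340),interpolation=2),cv2.resize(b[110:195,350:450],(400,340),interpolation=2)]))
goal((-.032,-.086,.0095),(-.1,-.086,.0095),(-.17,-.014,.09),(-.185,-.014,.0095))
```

```text
t 8.53 tcp bay [-0.0325 -0.0854  0.0095] F [-2.  -9.   4.4] w 0.0222
(-0.032, -0.086, 0.0095) [ 0.0004  0.0006 -0.0004] [-0.03  0.01  0.01]
(-0.1, -0.086, 0.0095) [-0.0451  0.0007  0.0502] [-0.03  0.01  0.01]
(-0.17, -0.014, 0.09) [-0.1517 -0.0713  0.0486] [-0.03  0.01  0.01]
(-0.185, -0.014, 0.0095) [-0.1018 -0.0711  0.1136] [-0.03  0.01  0.01]
```

View pics/c3.png

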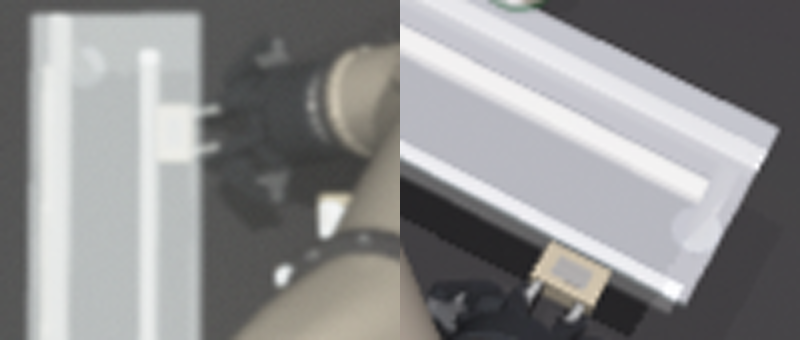

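Call:
carry_out(targets=[0.022, -0.045, 0.001, 0.05, 0, 0, 0, 0.022, -0.152, -0.071, 0.049, 0, 0, 0, 0.022, -0.152, -0.071, 0.049, 0, 0, 0, 0.022, -0.152, -0.071, 0.049, 0, 0, 0, 0.022, -0.152, -0.071, 0.065, 0, 0, 0, 0.022, -0.102, -0.071, 0.114, 0, 0, 0, 0.022, -0.102, -0.071, 0.114, 0, 0, 0, 0.022, -0.102, -0.071, 0.114, 0, 0, 0])

```text
clock: 9.52
tcp_pos: [0.6034, -0.05, 0.0087]
orientation: [1.751, 1.709, -0.784]
contact_force: [0.0, 1.2, 0.4]
grip_width: 0.0218
```

Run:
```python
from h import *
goal((-.16,-.013,.0095),(-.06,-.013,.0095),(-.03,-.013,.0095))
```

```text
t 9.53 tcp bay [-0.1843 -0.0137  0.0087] F [0.  1.2 0.4] w 0.0218
(-0.16, -0.013, 0.0095) [ 0.0157 -0.0007 -0.0186] [-0.04 -0.    0.04]
(-0.06, -0.013, 0.0095) [ 0.0826 -0.0008 -0.0929] [-0.04 -0.    0.04]
(-0.03, -0.013, 0.0095) [ 0.1027 -0.0008 -0.1152] [-0.04 -0.    0.04]
```

Call:
carry_out(targets=[0.022, 0.015, -0.001, -0.0178, 0, 0, 0, 0.022, 0.025, -0.001, -0.029, 0, 0, 0, 0.022, 0.035, -0.001, -0.04, 0, 0, 0, 0.022, 0.045, -0.001, -0.051, 0, 0, 0, 0.022, 0.055, -0.001, -0.0622, 0, 0, 0, 0.022, 0.065, -0.001, -0.0733, 0, 0, 0, 0.022, 0.075, -0.001, -0.0845, 0, 0, 0, 0.022, 0.085, -0.001, -0.0956, 0, 0, 0, 0.022, 0.093, -0.001, -0.1045, 0, 0, 0, 0.022, 0.099, -0.001, -0.111, 0, 0, 0, 0.022, 0.103, -0.001, -0.1155, 0, 0, 0, 0.022, 0.103, -0.001, -0.1155, 0, 0, 0])

```text
clock: 11.02
tcp_pos: [0.6066, 0.1012, 0.0092]
orientation: [1.751, 1.704, -0.788]
contact_force: [-2.0, -7.9, 5.5]
grip_width: 0.0218
```

Run:
```python
from h import *
goal((-.1,-.013,.0095),(-.16,.044,.09),(-.155,.044,.0095))
```

```text
t 11.03 tcp bay [-0.033  -0.013   0.0092] F [-2.  -7.9  5.5] w 0.0218
(-0.1, -0.013, 0.0095) [-0.0448  0.0002  0.0498] [-0.06  0.05  0.01]
(-0.16, 0.044, 0.09) [-0.1448 -0.0569  0.0412] [-0.06  0.05  0.01]
(-0.155, 0.044, 0.0095) [-0.0814 -0.0566  0.0911] [-0.06  0.05  0.01]
```

Call:
carry_out(targets=[0.022, -0.045, 0, 0.05, 0, 0, 0, 0.022, -0.145, -0.057, 0.045, 0, 0, 0, 0.022, -0.145, -0.057, 0.045, 0, 0, 0, 0.022, -0.145, -0.057, 0.045, 0, 0, 0, 0.022, -0.083, -0.057, 0.092, 0, 0, 0, 0.022, -0.083, -0.057, 0.092, 0, 0, 0, 0.022, -0.083, -0.057, 0.092, 0, 0, 0])

```text
clock: 11.9
tcp_pos: [0.5453, -0.02, 0.0093]
orientation: [1.751, 1.707, -0.79]
contact_force: [0.6, 0.0, 0.5]
grip_width: 0.0224
```

Run:
```python
from h import *
goal((-.14,.044,.0095),(-.06,.044,.0095),(-.03,.044,.0095))
```

```text
t 11.9 tcp bay [-0.1558  0.0451  0.0093] F [0.6 0.  0.5] w 0.0224
(-0.14, 0.044, 0.0095) [ 0.0104  0.0011 -0.012 ] [-0.07  0.03  0.04]
(-0.06, 0.044, 0.0095) [ 0.0638  0.0009 -0.0716] [-0.07  0.03  0.04]
(-0.03, 0.044, 0.0095) [ 0.0838  0.0008 -0.0939] [-0.07  0.03  0.04]
```

Call:
carry_out(targets=[0.022, 0.008, 0.001, -0.0092, 0, 0, 0, 0.022, 0.016, 0.001, -0.018, 0, 0, 0, 0.022, 0.024, 0.001, -0.027, 0, 0, 0, 0.022, 0.032, 0.001, -0.036, 0, 0, 0, 0.022, 0.04, 0.001, -0.045, 0, 0, 0, 0.022, 0.048, 0.001, -0.054, 0, 0, 0, 0.022, 0.056, 0.001, -0.063, 0, 0, 0, 0.022, 0.064, 0.001, -0.0715, 0, 0, 0, 0.022, 0.072, 0.001, -0.0805, 0, 0, 0, 0.022, 0.079, 0.001, -0.0885, 0, 0, 0, 0.022, 0.084, 0.001, -0.094, 0, 0, 0, 0.022, 0.084, 0.001, -0.094, 0, 0, 0])

```text
clock: 13.4
tcp_pos: [0.55, 0.1024, 0.0089]
orientation: [1.75, 1.701, -0.794]
contact_force: [-2.1, -10.6, 4.5]
grip_width: 0.0219
```

Run:
```python
from h import *
goal((-.1,.044,.0095),(-.11,-.135,.08),(-.08,-.135,.012))
```

```text
t 13.4 tcp bay [-0.0334  0.0437  0.0089] F [ -2.1 -10.6   4.5] w 0.0219
(-0.1, 0.044, 0.0095) [-0.0446  0.      0.0495] [-0.09  0.09  0.01]
(-0.11, -0.135, 0.08) [-0.1043  0.1786  0.0087] [-0.09  0.09  0.01]
(-0.08, -0.135, 0.012) [-0.0335  0.1789  0.0313] [-0.09  0.09  0.01]
```

Call:
carry_out(targets=[0.01, -0.045, 0, 0.05, 0, 0, 0, 0.0, -0.104, 0.179, 0.009, 0, 0, 0, 0.0, -0.104, 0.179, 0.009, 0, 0, 0, 0.0, -0.104, 0.179, 0.009, 0, 0, 0, 0.0, -0.104, 0.179, 0.009, 0, 0, 0, 0.0, -0.104, 0.184, 0.009, 0, 0, 0, 0.0, -0.034, 0.184, 0.031, 0, 0, 0, 0.0, -0.034, 0.184, 0.031, 0, 0, 0, 0.0, -0.034, 0.184, 0.031, 0, 0, 0])

```text
clock: 14.52
tcp_pos: [0.7311, 0.0511, 0.012]
orientation: [1.75, 1.703, -0.797]
contact_force: [0.8, -0.6, 0.5]
grip_width: -0.0002
```

Run:
```python
from h import *
t=r.grab_frame('top'); b=r.grab_frame('side')
cv2.imwrite('pics/c4.png',np.hstack([cv2.resize(t[125:265,225:325],(400,560),interpolation=2),cv2.resize(b[75:215,300:440],(400,560),interpolation=2)]))
goal((-.017,-.14,.0105),(-.017,-.02,.0105),tilt=43)
```

```text
t 14.62 tcp bay [-0.0817 -0.1408  0.0141] F [-0.3  0.6  0.6] w -0.0003
(-0.017, -0.14, 0.0105) [ 0.0456 -0.0012 -0.046 ] [-0.09  0.31 -0.01]
(-0.017, -0.02, 0.0105) [ 0.0455 -0.1212 -0.0451] [-0.09  0.31 -0.01]
```

View pics/c4.png

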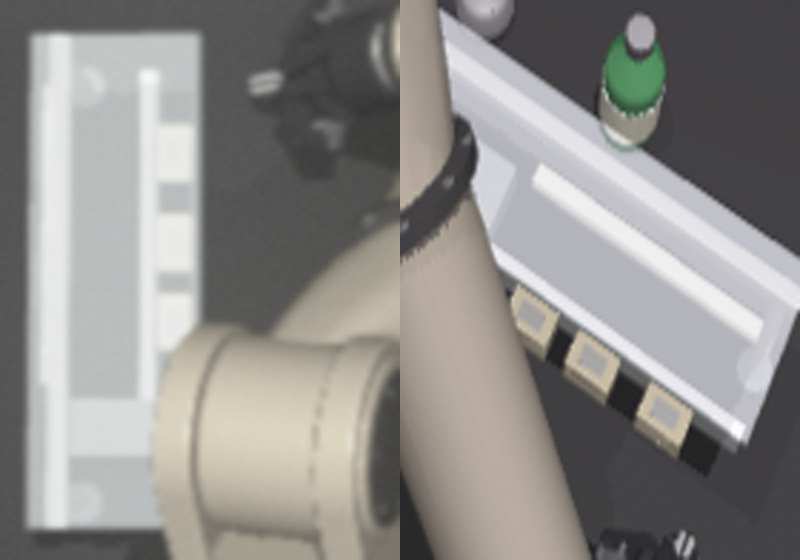

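Call:
carry_out(targets=[0.0, 0.023, -0.001, -0.023, 0, 0.15, 0, 0.0, 0.0455, -0.001, -0.046, 0, 0.3, 0, 0.0, 0.0455, -0.001, -0.046, 0, 0.3, 0, 0.0, 0.0455, -0.011, -0.046, 0, 0.3, 0, 0.0, 0.0455, -0.021, -0.046, 0, 0.3, 0, 0.0, 0.0455, -0.031, -0.046, 0, 0.3, 0, 0.0, 0.0455, -0.041, -0.046, 0, 0.3, 0, 0.0, 0.0455, -0.051, -0.046, 0, 0.3, 0, 0.0, 0.0455, -0.061, -0.046, 0, 0.3, 0, 0.0, 0.0455, -0.071, -0.0455, 0, 0.3, 0, 0.0, 0.0455, -0.081, -0.0455, 0, 0.3, 0, 0.0, 0.0455, -0.091, -0.0455, 0, 0.3, 0])

```text
clock: 16.12
tcp_pos: [0.6441, 0.116, 0.0108]
orientation: [1.769, 1.714, -0.774]
contact_force: [1.7, -2.5, 1.1]
grip_width: -0.0002
```

Run:
```python
from h import *
goal((-.017,-.03,.0105),(-.017,-.01,.0105),tilt=43)
```

```text
t 16.12 tcp bay [-0.0173 -0.0501  0.0108] F [ 1.7 -2.5  1.1] w -0.0002
(-0.017, -0.03, 0.0105) [ 0.0003 -0.0201  0.0002] [-0.09  0.01 -0.03]
(-0.017, -0.01, 0.0105) [ 0.0003 -0.0401  0.0003] [-0.09  0.01 -0.03]
```

Call:
carry_out(targets=[0.0, 0, -0.008, 0, 0, 0, 0, 0.0, 0, -0.016, 0, 0, 0, 0, 0.0, 0, -0.023, 0, 0, 0, 0, 0.0, 0, -0.028, 0, 0, 0, 0, 0.0, 0, -0.031, 0, 0, 0, 0, 0.0, 0, -0.031, 0, 0, 0, 0])

```text
clock: 16.88
tcp_pos: [0.6135, 0.117, 0.011]
orientation: [1.77, 1.713, -0.774]
contact_force: [4.1, -3.1, -0.9]
grip_width: -0.0002
```

Run:
```python
from h import *
t=r.grab_frame('top'); b=r.grab_frame('side')
cv2.imwrite('pics/c5.png',np.hstack([cv2.resize(t[125:265,225:325],(400,560),interpolation=2),cv2.resize(b[75:215,300:440],(400,560),interpolation=2)]))
goal((-.017,-.03,.0105),(-.017,-.01,.0105),tilt=43)
```

```text
t 16.98 tcp bay [-0.0171 -0.0195  0.011 ] F [ 3.6 -2.3  0.4] w 0.0
(-0.017, -0.03, 0.0105) [0.0004 0.0105 0.0002] [-0.09  0.01 -0.03]
(-0.017, -0.01, 0.0105) [ 0.0004 -0.0095  0.0003] [-0.09  0.01 -0.03]
```

View pics/c5.png

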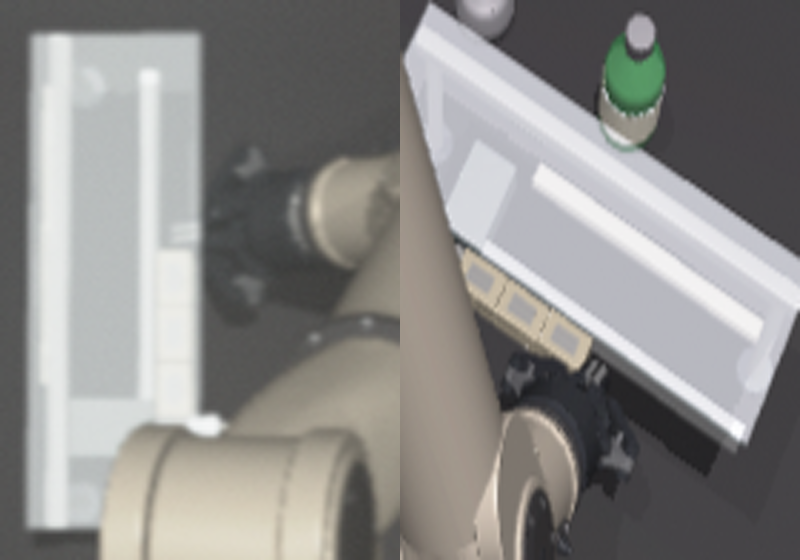

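Call:
carry_out(targets=[0.0, 0, -0.003, 0, 0, 0, 0, 0.0, 0, -0.005, 0, 0, 0, 0, 0.0, 0, -0.005, 0, 0, 0, 0])

```text
clock: 17.35
tcp_pos: [0.6129, 0.1166, 0.0123]
orientation: [1.773, 1.705, -0.769]
contact_force: [13.1, -2.5, -0.1]
grip_width: -0.0001
```

Call:
carry_out(targets=[0.0, 0, 0.005, 0, 0, 0, 0, 0.0, 0, 0.03, 0, 0, 0, 0, 0.0, -0.05, 0.05, 0.05, 0, 0, 0, 0.0, -0.1, 0.05, 0.05, 0, 0, 0, 0.0, -0.16, 0.05, 0.05, 0, 0, 0, 0.0, -0.2, 0.08, 0.05, 0, 0, 0, 0.0, -0.22, 0.15, 0.05, 0, 0, 0, 0.0, -0.22, 0.15, 0.05, 0, 0, 0])

```text
clock: 18.35
tcp_pos: [0.7573, -0.0745, 0.1405]
orientation: [1.771, 1.707, -0.766]
contact_force: [-0.3, -0.6, -0.1]
grip_width: -0.0001
```

Run:
```python
from h import *
t=r.grab_frame('top'); b=r.grab_frame('side')
cv2.imwrite('pics/c6.png',np.hstack([cv2.resize(t[165:255,235:305],(400,514),interpolation=2),cv2.resize(b[75:165,290:380],(400,514)[:1]*1+(400,) if 0 else (400,514),interpolation=2)]))
goal((-.017,-.03,.0105))
```

```text
t 18.45 tcp bay [-0.2046 -0.1658  0.1389] F [-1.5 -0.8 -0.5] w -0.0001
(-0.017, -0.03, 0.0105) [ 0.2208 -0.1377 -0.049 ] [-0.07 -0.19 -0.08]
```

View pics/c6.png

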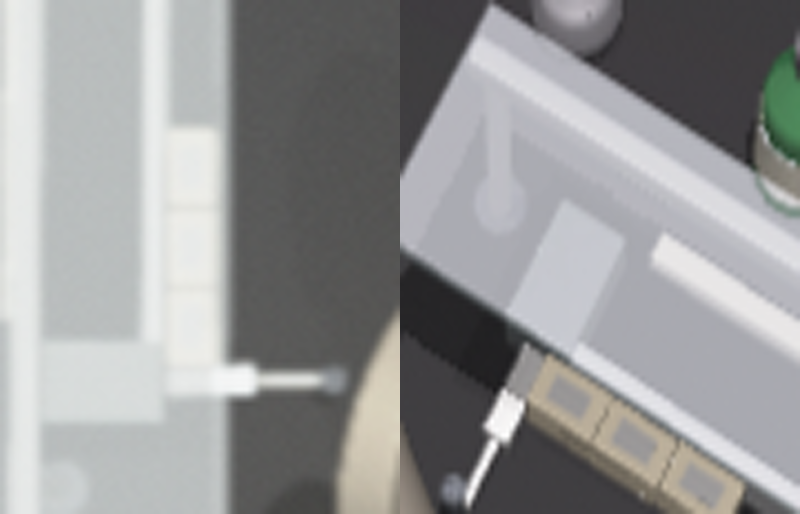

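Run:
```python
from h import *
g=np.mean([cv2.cvtColor(r.grab_frame('top'),6).astype(float) for _ in range(4)],0)
def edges(l,c0,sub=1):
    d=np.diff(l); out=[]
    for i in range(1,len(d)-1):
        if abs(d[i])>5 and abs(d[i])>=abs(d[i-1]) and abs(d[i])>abs(d[i+1]):
            den=abs(d[i-1])+abs(d[i+1])-2*abs(d[i]); out.append((c0+i+.5+.5*(abs(d[i-1])-abs(d[i+1]))/den,round(d[i])))
    return out
for row in range(188,230,3):
    print(row,[(round(1e3*bay(ray('top',[[c,row]],.022)[0])[0],1),round(1e3*bay(ray('top',[[c,row]],.022)[0])[1]),s) for c,s in edges(g[row-1:row+2,255:278].mean(0),255)])
l=g[180:240,267:272].mean(1)
print('along',[(round(1e3*bay(ray('top',[[269,c]],.022)[0])[1],1),s) for c,s in edges(l,180)])
```

```text
188 [(np.float64(13.9), -2, 23), (np.float64(-33.9), -2, -41)]
191 [(np.float64(13.8), 7, 23), (np.float64(-33.4), 7, -44)]
194 [(np.float64(13.7), 17, 22), (np.float64(4.0), 17, -6), (np.float64(-33.8), 17, -42)]
197 [(np.float64(13.7), 26, 22), (np.float64(3.8), 26, -6), (np.float64(-2.1), 26, 5), (np.float64(-33.9), 26, -43)]
200 [(np.float64(13.6), 36, 22), (np.float64(3.9), 36, -7), (np.float64(-2.5), 36, 5), (np.float64(-34.1), 36, -41)]
203 [(np.float64(13.5), 46, 22), (np.float64(3.7), 46, -6), (np.float64(-2.3), 46, 5), (np.float64(-33.8), 46, -43)]
206 [(np.float64(13.4), 55, 22), (np.float64(3.5), 55, -6), (np.float64(-2.3), 55, 5), (np.float64(-33.9), 55, -42)]
209 [(np.float64(13.2), 65, 23), (np.float64(3.5), 65, -6), (np.float64(-2.4), 65, 6), (np.float64(-33.9), 65, -42)]
212 [(np.float64(13.2), 74, 22), (np.float64(3.4), 74, -6), (np.float64(-2.8), 74, 6), (np.float64(-34.0), 74, -42)]
215 [(np.float64(13.4), 84, 20), (np.float64(3.5), 84, -8), (np.float64(-3.0), 84, 5), (np.float64(-34.3), 84, -42)]
218 [(np.float64(13.5), 93, 20), (np.float64(3.2), 93, -6), (np.float64(-2.8), 93, 5), (np.float64(-34.2), 93, -41)]
221 [(np.float64(13.6), 103, 19), (np.float64(3.1), 103, -6), (np.float64(-2.8), 103, 5), (np.float64(-34.1), 103, -43)]
224 [(np.float64(13.9), 112, 10), (np.float64(-2.1), 112, 6), (np.float64(-33.8), 112, -44)]
227 [(np.float64(-1.2), 122, 8), (np.float64(-33.4), 122, -40)]
along [(np.float64(-6.1), 21), (np.float64(40.2), 6), (np.float64(142.9), -21)]
```

Run:
```python
from h import *
im=np.mean([r.grab_frame('side').astype(float) for _ in range(3)],0); cv2.imwrite('pics/s7.png',im)
# rear top edge seen in side view: sample along bay x at fixed bay y on plane z=22mm
g=cv2.cvtColor(im.astype(np.float32),6)
xs=np.arange(-45,8,1.)/1e3
for y in (0,15,30,45,60,75,90,105,120):
    p=pix('side',[world(np.array([x,y/1e3,.022])) for x in xs]).astype(np.float32)
    v=cv2.remap(g,p[:,:1],p[:,1:],cv2.INTER_CUBIC).ravel(); print(y,v[::2].round().astype(int))
```

```text
0 [ 63  62  61  58  66  85 103 106 109 141 177 183 177 177 177 177 178 176
 177 176 177 178 160 133 148 202 225]
15 [ 63  63  62  60  64  85 107 110 118 140 170 179 171 159 155 156 155 153
 154 161 171 175 160 127 152 209 228]
30 [ 63  63  62  60  62  84 106 110 111 129 163 174 175 173 174 175 175 175
 174 174 176 174 168 143 149 201 231]
45 [ 63  63  62  59  68  95 115 108 117 145 177 179 174 175 175 174 175 171
 175 178 176 172 144 115 148 205 223]
60 [ 63  63  62  61  68  91 108 105 111 141 169 175 167 156 152 154 153 151
 153 162 173 171 146 117 146 201 225]
75 [ 63  63  60  59  68  95 114 104 110 150 179 173 173 173 173 174 173 174
 174 174 175 171 148 124 156 206 228]
90 [ 63  63  61  59  69  89 102  98 111 148 177 177 173 173 171 169 171 170
 171 173 173 172 148 121 159 216 224]
105 [ 63  62  59  58  68  89 109 109 116 142 168 174 166 155 149 151 151 150
 152 161 171 169 149 130 166 213 229]
120 [ 62  48  62  63  57  81  86  94 121 152 178 172 172 172 172 173 172 173
 172 172 173 163 125  91 125 179 201][ WARN:0@3.966] global loadsave.cpp:1063 imwrite_ Unsupported depth image for selected encoder is fallbacked to CV_8U.
```

Run:
```python
from h import *
print('knob',bay(ray('top',[[235+335/5.714,165+380/5.714]],.046)[0]).round(4)); goal()
print(r.hand_in())
```

```text
knob [-0.0967  0.1361  0.046 ]
t 18.8 tcp bay [-0.2054 -0.1655  0.14  ] F [-0.3  0.1  0. ] w 0.0001
the job is handed in; nothing more can be done
None
```

I handed the job in at 18.8 s of the 66 s allowed, with the stop pulled out and the three blocks in a row against the fence and the bar. `hand_in` gives no verdict, so this rests on my own checks.

**What I did**
- I gripped the knob with the tool tilted 42 degrees and pulled until it hit the hard stop, where the force jumped to about 24 N. The stop was already about 8 mm out at the start.
- I pushed each block flat to the fence with the two fingertips.
- I then slid all three along the fence with the shut fingers until the row stalled against the bar at about 13 N.

**What the last checks showed**
- **Stop:** the knob is at bay x of about -97 mm, which is about 46 mm out. Fully out is 45 mm, so this agrees within calibration error.
- **Fence:** in the side view the rear edges of the blocks lie at bay x of about -26 to -27 mm along the whole row. Block centres are therefore near -13 mm, inside the -17.5 to -10 mm band, and the row is parallel to the fence.
- **Gaps:** the free end of the row measured at bay y of -6.1 mm, where a gapless row would end at -5 mm. Any gaps total about 1 mm by that measure, which is within the camera error.
- **Contact and bystanders:** the arm ended clear of everything, with about 0 N on the tool. No force reading suggested the glass was touched. I saw no bystander out of place, but I did not measure their final positions.

**Checks that were weak or disagreed:** the top view could not resolve the rear edges of the blocks because they merge with the glass edge. The fence and glass slopes differed by about 0.6 degrees, so I used a value between them.

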